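# Used coffee capsule through the flap of the capsule bin

### The arm

A 7-joint arm with a two-finger parallel gripper is mounted at the origin on a cart in front of the work surface, level with it; the furniture and walls round the work are solid. World frame = base frame: x ahead of the robot, y to its left, z up, the work surface at z = 0. Lengths are in m, angles in rad, forces in N, time in s.
With the tool pointing down it reaches from about 0.425 to 0.875 m from the base axis. Payload 4.7 kg.
Tool frame: the origin (TCP) lies at the very end of the fingers, on their centre line; the grasp point (between the pads) lies 19 mm behind it; z points along the fingers, y is the line along which they close (so a half turn about z gives the same grasp; the last joint's range is limited). The gripper opens to 87 mm and grips with 3 to 60 N. Pads are 19 mm wide; open, the fingers measure 117 mm over their backs; the gripper's body (75 mm by 190 mm) begins 51 mm behind the grasp point.
Start: joints at [-1.205, 0.321, -0.07, 1.45, 0.023, 1.371, -0.057], TCP at [0.224, 0.61, 0.223] pointing down, gripper open.
Joint ranges: [-2.86, 2.86], [-0.3, 2.09], [-1.38, 1.24], [0.06, 2.45], [-1.56, 4.7], [0.09, 2.05], [-2.69, 2.69]. Speed limits (rad/s): [2.57, 2.57, 3.14, 3.14, 3.14, 3.14, 3.14].

### API

Orientations are given as a rotation vector (axis times angle).
In Python, from bench import get_state, get_image, get_calibration, close_job gives the robot as it stands.
- The arm moves only by the shell command python3 -m crank 'ROWS' [FORCE]. ROWS is JSON, a list of rows, each a list of 5 numbers: the opening, from 0 (shut) to 1 (fully open), then the shift along the world's x, y, z in units of 0.2 m (1.0 is 0.2 m), then the turn about the world's z in units of 2 pi rad (1.0 is 2 pi rad). A call has 1 to 5 rows; each row is the pose to reach, as a shift and turn from the pose commanded when the call began, turning the shorter way round; what a row does not reach only later rows make up. A row lasts 1/8 s, in which the tool goes at most 62.5 mm and 10.7 degrees, less where a joint would pass 70% of its speed; a pose out of reach is approached as far as the arm can. A call with a number of a shift or a turn outside -1 to 1 is refused whole. A call with a gripper value outside its range is refused whole. The fingers move at their own pace and stop on an object; FORCE is the grip in N (left out, the last holds). Time passes only in rows, so rows that repeat a pose let the fingers close. It gives the time, the measured TCP pose, the force, the opening and the grip force at its end, in the units of the state.
- get_state(): the state, without advancing time (a new reading comes with each control period).
- get_image(name): name is "scene" or "top" or "wrist"; returns the picture (384x512x3 uint8, red, green, blue); there is no depth.
- get_calibration(name): a dict with "fovy" (degrees; the focal length in pixels is half the picture's height over the tangent of half this angle, whatever the lens; pixels are square), "cx", "cy" (the principal point, pixels), "R" (3x3) and "t" (3): a world point X has camera coordinates R X + t. Camera axes: x right, y down, z forward; pixel columns grow to the right and rows downward; lengths in m; the calibration is good to about 2 mm. A picture is of the moment at which its call begins: read the wrist's pose just before it. get_calibration takes no time and is no camera call; for the wrist camera it gives the pose at the moment of the call.
- close_job(): hands the job in; it is judged then, once.
The state is a dict: "time": time; "joint_positions": joint angles; "qd": joint speeds; "joint_torque": joint torques, N m; "position": TCP position; "tool_rot": TCP orientation; "ft_force": force on the tool from outside, world axes, zero at the start; "torque": the same for the moment, N m; "grip_width": opening from 0.0 (shut) to 1.0 (fully open); "grip_force": force on a finger pad.
Only numpy, scipy, OpenCV 4.12 (cv2) and the standard library are available. Lean on these libraries where they do the work, as an engineer would, in place of code of your own. Each camera call takes 0.05 s, during which the arm holds its last target. There are 200 camera calls.

### The job

A used coffee capsule has been left standing on the ledge of the capsule bin. With one fingertip push the bin's self-closing flap open and hold it, and with the other finger push the capsule off the ledge into the bin; then let the flap fall shut. Only push: do not pick the capsule up, do not use the capsule to shove the flap open, and leave everything else where it stands.

Things in the scene. Friction and masses are not known exactly. Their poses are not given: they have to be found in the camera images.
- bin: Grey plastic bin for coffee capsules, 175 mm deep (x), 120 mm wide (y), fixed on the worktop left of the hob, empty inside. Origin: centre of its underside. +x runs from the ledge in front to the back wall, z up. On top: flat ledge 85 mm high at x = -87 to -27 mm (5 mm rims at its sides, none in front), sloping steel flap at x = -27 to 67, then the back strip, 126 mm high, its highest part.
- ledge_edge (a point): Middle of the ledge's inner edge, on its top surface (bin frame x -27.5, y 0, z 85 mm), where the opening under the flap begins: 95 mm long, 111 mm wide between the sloping cheeks, which are as high as the flap. Axes as the bin's.
- flap_hinge (a point): Middle of the flap's hinge line, which runs along the bin's y at the flap's upper far end (bin frame x 67.5, y 0, z 123 mm). Axes as the bin's. Overhead: a wall cupboard's handles reach out to world x 0.53, z 0.57 m above this side, its doors to x 0.57; the cooker hood's front reaches out to x 0.37 at z 0.9 m above the hob: come in low and from the robot's side.
- flap (a joint): Flap angle (rad): 0 shut, grows as its lower front edge swings down and back into the bin; 1.19 hangs straight down, 1.25 stop. Steel plate 3 mm thick, 102 mm wide, 102 mm from hinge to lower edge; a spring shuts it, 1 to 5 N of push opens it. A vertical finger with its tip just above the ledge's height opens it by moving along the bin's +x, up to 87 mm past the ledge's edge.
- capsule: Used coffee capsule of gold-toned aluminium, a small tapering cup 28 mm tall standing upside down on its flat rim of 37 mm diameter on the ledge; its side tapers from 35 mm diameter above the 2 mm rim to 32 mm near the top. About 0.02 kg, free to slide; past the edge it tips in, at times only when the pushing finger draws back a little. Origin: centre of its underside; z up.
- jar_tall: Bystander: spice jar 37 mm in diameter, 86 mm tall, standing on the worktop beside the bin (its -y side). Origin: centre of its underside.
- jar_short: Bystander: spice jar 40 mm in diameter, 73 mm tall, standing on the worktop behind the bin. Origin: centre of its underside.
- tin: Bystander: round cake tin with a lid, 202 mm in diameter, 45 mm tall, standing on the worktop right of the hob. Origin: centre of its underside.

How it is judged:
On the way, in this order (a step that is already met when the one before it is completed fails the run):
1. a finger holds the flap open while the capsule still stands on the ledge (value of joint flap above 0.15 rad and contact force between the fingers and flap above 0.2 N and x of capsule in the frame of ledge_edge below 0 m and z of capsule in the frame of ledge_edge above -0.004 m and angle between capsule's own z axis and vertical below 0.2 rad), for 0.1 s.
2. the capsule goes down past the flap while a finger is still holding the flap open (value of joint flap above 0.15 rad and contact force between the fingers and flap above 0.2 N and z of capsule in the frame of ledge_edge below -0.03 m), for 0.05 s.
At the end, for the whole second after the job is handed in: the capsule lies at rest inside the bin (its underside's centre within the walls and below 60 mm), and the flap is shut (within 0.08 rad) (z of capsule in the frame of bin between 0 and 0.06 m and x of capsule in the frame of bin between -0.0875 and 0.0875 m and y of capsule in the frame of bin between -0.06 and 0.06 m and linear speed of capsule below 0.03 m/s and value of joint flap below 0.08 rad); the robot touches nothing.
It fails at once if the capsule is lifted off the ledge (more than 20 mm) (height (world z) of capsule above 0.105 m).
It fails at once if the capsule is shoved against a flap that no finger has opened (contact force between capsule and flap above 0.5 N and value of joint flap below 0.1 rad and height (world z) of capsule above 0.075 m).
It fails at once if the capsule falls outside the bin (height (world z) of capsule below 0.06 m and (x of capsule in the frame of bin below -0.091 m or x of capsule in the frame of bin above 0.091 m or y of capsule in the frame of bin below -0.064 m or y of capsule in the frame of bin above 0.064 m)).
It fails at once if a bystander is displaced by more than 20 mm (distance of any of jar_tall, jar_short, tin from where it was at the start of the episode above 0.02 m).
It also fails if it takes over 35 s, if anything falls off the work surface, if the arm or the gripper's body presses on something with over 40 N, if the wrist force passes 120 N, or if a joint passes its speed limit or range.

## Working session

There is one attempt and no reset: what is moved stays moved. The work goes in short steps, Python scripts to look and compute and a shell command to move; the robot and the scene stay as the last step left them, time stands still between calls to the robot, and variables do not carry over. Pictures are saved under pics/ and viewed, at most 10 in all, crops included, and the job is handed in when it is done.

```bash
mkdir -p pics; ls
cat > h.py <<'E'
import numpy as np, cv2
from bench import *
def grab(n,f):
    c=get_calibration(n); im=get_image(n); cv2.imwrite(f'pics/{f}.png',im[:,:,::-1]); return im,c
def ray(c,u,v):
    f=192/np.tan(np.radians(c['fovy'])/2); R=np.array(c['R']);t=np.array(c['t'])
    d=R.T@np.array([(u-c['cx'])/f,(v-c['cy'])/f,1]); return -R.T@t,d/np.linalg.norm(d)
def onz(c,u,v,z):
    o,d=ray(c,u,v); return o+d*(z-o[2])/d[2]
def two(c1,p1,c2,p2):
    o1,d1=ray(c1,*p1);o2,d2=ray(c2,*p2)
    s=np.linalg.lstsq(np.c_[d1,-d2],o2-o1,rcond=None)[0]
    a=o1+s[0]*d1;b=o2+s[1]*d2; return (a+b)/2,np.linalg.norm(a-b)
def proj(c,X):
    f=192/np.tan(np.radians(c['fovy'])/2); p=np.array(c['R'])@X+np.array(c['t']); return c['cx']+f*p[0]/p[2],c['cy']+f*p[1]/p[2]
E
python3 - <<'E'
from h import *
a,c=grab('scene','s0');b,c2=grab('top','t0')
cv2.imwrite('pics/st0.png',cv2.resize(np.vstack([a,b])[:,:,::-1],None,fx=.78,fy=.78))
for x in 'scene','top','wrist':
    k=get_calibration(x);print(x,k)
print(get_state())
E
```

```text
pics
scene {'fovy': 44.87710187434786, 'cx': 251.92254028707757, 'cy': 190.99018284337828, 'R': array([[-0.70836887, -0.70575939, -0.01082672],
       [-0.27487846,  0.28995769, -0.91671499],
       [ 0.65011951, -0.64639633, -0.39939505]]), 't': array([0.32963613, 0.20295218, 1.82987666])}
top {'fovy': 47.55661208834786, 'cx': 250.89018987258595, 'cy': 191.67967558924056, 'R': array([[-0.03936594, -0.99922354,  0.00162739],
       [-0.90688616,  0.03504427, -0.41991593],
       [ 0.41953285, -0.01800624, -0.90756155]]), 't': array([0.05472291, 0.45442791, 1.47484512])}
wrist {'fovy': 66.50195715530887, 'cx': 256.3013552296385, 'cy': 195.96165226486005, 'R': array([[ 0.34381403,  0.93903702, -0.00117635],
       [ 0.91105904, -0.33326628,  0.24270355],
       [ 0.22751558, -0.08451661, -0.97009979]]), 't': array([-0.65039022, -0.0291619 ,  0.38898939])}
{'time': 0.1, 'joint_positions': array([-1.20489744,  0.32177237, -0.07005913,  1.45151608,  0.02263208,
        1.37079714, -0.05691122]), 'qd': array([ 0.00028016, -0.00099413, -0.00099195, -0.00276483,  0.00021045,
       -0.00028382, -0.00133124]), 'joint_torque': array([-2.30224322e-05, -4.92572093e+01, -4.05689087e-01, -3.13399744e+01,
       -6.40925090e-02,  3.94303480e-02,  7.14281327e-05]), 'position': array([0.22388801, 0.60971598, 0.22157397]), 'tool_rot': array([-5.49732498e-01, -3.09294792e+00,  2.66791447e-03]), 'ft_force': array([ 0.3443383 , -0.15301618, -0.21103786]), 'torque': array([-0.00735408,  0.00875852, -0.0537411 ]), 'grip_force': 0.0, 'grip_width': 1.001797396633691}
```

View pics/st0.png

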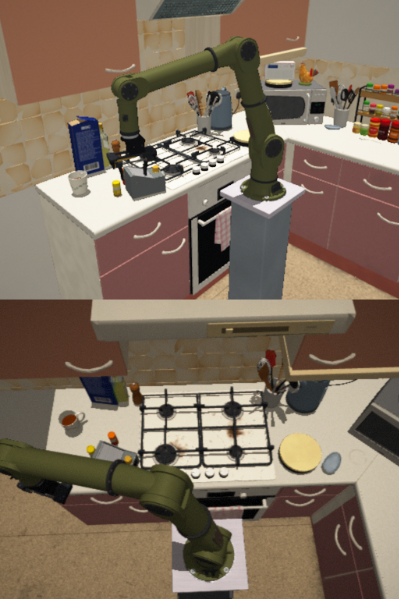

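The scene view shows the bin at about (186,230) and the top view at about (147,199), partly behind the arm. The hob is to its right. I'll zoom in on both.

Run:
```python
from h import *
a=cv2.imread('pics/s0.png')[170:270,115:245];b=cv2.imread('pics/t0.png')[150:250,75:205]
cv2.imwrite('pics/z0.png',np.hstack([cv2.resize(x,None,fx=3,fy=4*.75*1.0,interpolation=cv2.INTER_CUBIC) for x in(a,b)]))
grab('wrist','w0')
```

```text
(no output)
```

View pics/z0.png

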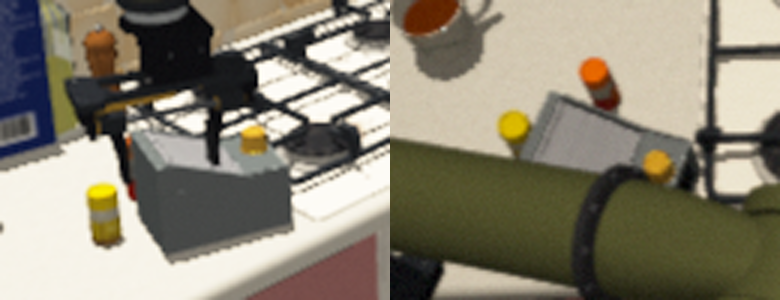

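View pics/w0.png

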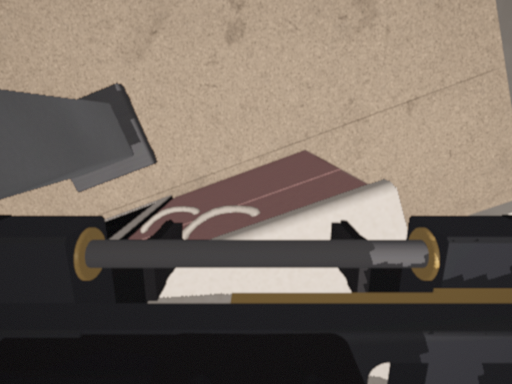

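Both views show the gold capsule on the ledge, at about scene (199,217) and top (164,205). The ledge end faces the hob, so bin +x points roughly to world +y. The wrist view shows only the floor and the worktop edge. I'll triangulate the capsule.

Run:
```python
from h import *
s=cv2.imread('pics/s0.png');t=cv2.imread('pics/t0.png');cs=get_calibration('scene');ct=get_calibration('top')
def bl(im,box,lo,hi):
    x0,y0,x1,y1=box;m=cv2.inRange(cv2.cvtColor(im[y0:y1,x0:x1],cv2.COLOR_BGR2HSV),lo,hi)
    n,l,st,ce=cv2.connectedComponentsWithStats(m);return [(st[i][4],ce[i]+[x0,y0]) for i in range(1,n) if st[i][4]>8]
S=bl(s,(190,205,210,225),(12,120,90),(28,255,255));T=bl(t,(156,195,172,215),(12,120,90),(28,255,255));print(S,T)
p=max(S)[1] if 0 else S[0][1];q=T[0][1]
print(two(cs,p,ct,q))
# back wall top corners in top view, z .126 ; ledge outer corner
for n,u,v,z in [('back1',(557-390)/3+75,95/3+150,.126),('ledgefar',(692-390)/3+75,150/3+150,.085),('jarshort top',(515-390)/3+75,122/3+150,.073),('jartall',(595-390)/3+75,70/3+150,.086)]: print(n,onz(ct,u,v,z))
# scene: near-side top corners
for n,u,v,z in [('backnear',157/3+115,178/3+170,.126),('backfar',132/3+115,138/3+170,.126),('ledgenear',291/3+115,178/3+170,.085)]: print(n,onz(cs,u,v,z))
k=get_calibration('wrist');o=-np.array(k['R']).T@k['t'];print('wcam',o,o-get_state()['position'])
```

```text
[(np.int32(67), array([199.20895522, 216.26865672]))] [(np.int32(74), array([163.86486486, 204.24324324]))]
(array([0.41644546, 0.34697121, 0.09880644]), np.float64(0.006654942357455964))
back1 [0.50034857 0.46653206 0.126     ]
ledgefar [0.44050614 0.3099741  0.085     ]
jarshort top [0.49189509 0.53038012 0.073     ]
jartall [0.55327627 0.43354187 0.086     ]
backnear [0.36992958 0.52679834 0.126     ]
backfar [0.48187974 0.48529524 0.126     ]
ledgenear [0.31262226 0.36639791 0.085     ]
wcam [0.16169074 0.63393327 0.38381572] [-0.06221339  0.02415731  0.16209367]
```

```bash
python3 -m crank '[[1,0.25,-0.25,0.05,0],[1,0.5,-0.5,0.1,0],[1,0.75,-0.75,0.1,0],[1,0.9,-0.9,0.1,0],[1,0.9,-0.9,0.1,0]]'; python3 -c "
from h import *
im,c=grab('wrist','w1');np.save('w1.npy',c);print(get_state()['position'])"
python3 -m crank '[[1,0.25,-0.15,0,0],[1,0.3,-0.25,0,0],[1,0.3,-0.25,0,0]]'; python3 -c "
from h import *
im,c=grab('wrist','w2');np.save('w2.npy',c);print(get_state()['position'])
a=cv2.imread('pics/w1.png');cv2.imwrite('pics/w12.png',cv2.resize(np.vstack([a[:280],im[:280,:,::-1]]),None,fx=1.07,fy=1.07))"
```

```text
time: 0.78
position: [0.4092, 0.4247, 0.2427]
tool_rot: [0.565, 3.088, -0.003]
ft_force: [-0.5, 0.8, 0.4]
grip_width: 0.998
grip_force: 0.0
[0.40711276 0.42683685 0.24254963]
time: 1.2
position: [0.4641, 0.3795, 0.2423]
tool_rot: [-0.553, -3.092, 0.001]
ft_force: [0.6, 0.9, 0.1]
grip_width: 0.999
grip_force: 0.0
[0.46276245 0.38131584 0.24240234]
```

View pics/w12.png

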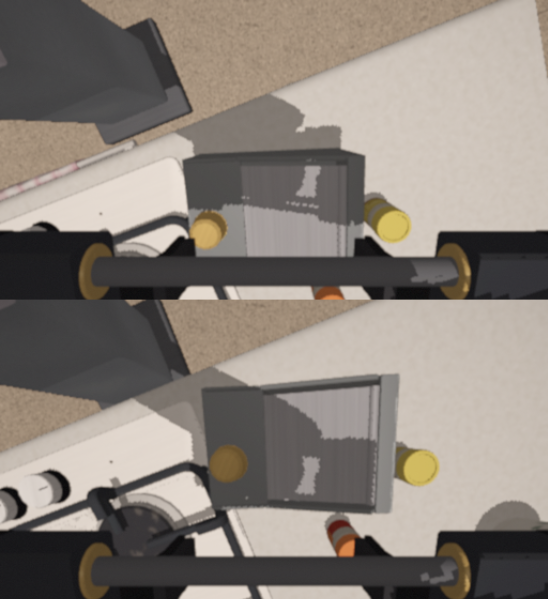

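w1 and w2 both show the capsule, at about (193,215) in w1 and (213,153) in w2. In w2 the bin is fully visible: front ledge corners (190,83) and (199,198), back corners (373,70) and (363,199), flap edge at column about 248. The jars are at (390,156) and (320,225).

Run:
```python
from h import *
I={};C={}
for n in('w1','w2'):
    I[n]=cv2.imread(f'pics/{n}.png');C[n]=np.load(n+'.npy',allow_pickle=True).item()
box={'w1':(172,190,222,242),'w2':(190,128,238,180)}
P={}
for n in box:
    x0,y0,x1,y1=box[n];h=cv2.cvtColor(I[n][y0:y1,x0:x1],cv2.COLOR_BGR2HSV)
    m=cv2.inRange(h,(12,90,40),(30,255,255));m=cv2.morphologyEx(m,cv2.MORPH_OPEN,np.ones((3,3)))
    c=max(cv2.findContours(m,0,2)[0],key=cv2.contourArea);(u,v),r=cv2.minEnclosingCircle(c);P[n]=(u+x0,v+y0);print(n,P[n],r)
print('2view',two(C['w1'],P['w1'],C['w2'],P['w2']))
for z in(.085,.1,.113):print(onz(C['w2'],*P['w2'],z))
k=lambda u,v:(u/1.07,(v-300)/1.07)
for n,p,z in[('lf near',(203,389),.085),('lf far',(213,512),.085),('edge near',(264,390),.085),('edge far',(269,510),.085),('bk near',(399,375),.126),('bk far',(388,513),.126)]:print(n,onz(C['w2'],*k(*p),z))
cv2.imwrite('pics/z2.png',cv2.resize(I['w2'][60:240,180:440],(780,540),interpolation=cv2.INTER_CUBIC))
```

```text
w1 (193.47541046142578, 214.89344215393066) 18.831743240356445
w2 (213.05555534362793, 153.27777862548828) 17.989980697631836
2view (array([0.4149473 , 0.35064058, 0.09942654]), np.float64(0.0007991564732823346))
[0.41582689 0.34846264 0.085     ]
[0.41517864 0.35104897 0.1       ]
[0.41461682 0.35329046 0.113     ]
lf near [0.34133756 0.35313182 0.085     ]
lf far [0.45690048 0.31461471 0.085     ]
edge near [0.36240364 0.40768126 0.085     ]
edge far [0.47525425 0.37068825 0.085     ]
bk near [0.39518306 0.5160544  0.126     ]
bk far [0.50630967 0.47645267 0.126     ]
```

View pics/z2.png

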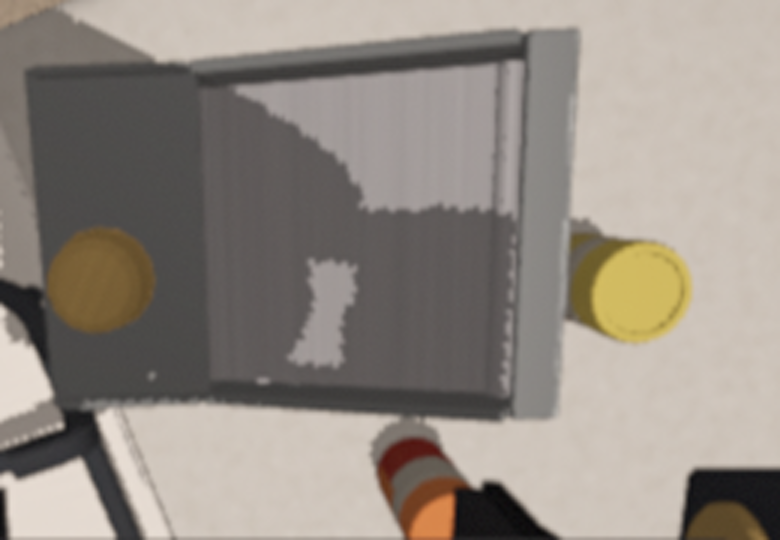

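Bin +x is at about 71.9° in world. The ledge edge is near (0.418,0.389) and the capsule near (0.415,0.351), about 38 mm before the edge and 10 mm to the side. Next I hover with the fingers straddling it along the bin's x, 65 mm apart.

```bash
python3 -m crank '[[0.75,-0.23,-0.11,0,0.0065],[0.75,-0.23,-0.11,-0.25,0.0065],[0.75,-0.23,-0.11,-0.5,0.0065],[0.75,-0.23,-0.11,-0.5,0.0065],[0.75,-0.23,-0.11,-0.5,0.0065]]'
python3 - <<'E'
from h import *
s=get_state();a,ca=grab('scene','s3');b,cb=grab('wrist','w3');print(s['position'],s['tool_rot'],get_state()['grip_width'])
A=cv2.resize(a[190:265,140:240],(533,400),interpolation=cv2.INTER_CUBIC);B=cv2.resize(b[:,:],(267,200))
out=np.zeros((600,533,3),np.uint8);out[:400]=A;out[400:,:267]=B
cv2.imwrite('pics/z3.png',out[:,:,::-1])
E
```

```text
time: 1.88
position: [0.4178, 0.3603, 0.1444]
tool_rot: [0.483, 3.103, 0.004]
ft_force: [1.2, 1.2, 0.1]
grip_width: 0.756
grip_force: 0.0
[0.41777608 0.36026844 0.14442672] [0.48289972 3.10327336 0.00361045] 0.7529371733226908
```

View pics/z3.png

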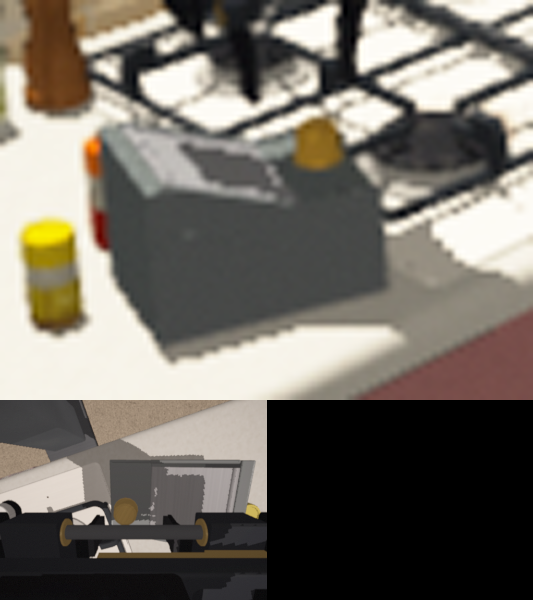

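Run:
```python
from h import *
c=get_calibration('scene');f=lambda X:tuple(round((p-o)*5.33) for p,o in zip(proj(c,np.array(X)),(140,190)))
T=np.array([.4178,.3603,.1444]);d=np.array([.304,.953,0])
print('tcp',f(T),f(T+.04*d),f(T-.04*d));
print('cap pred mid',f([.415,.351,.099]),'edge',f([.4178,.389,.085]))
c=get_calibration('wrist');im=cv2.imread('pics/w3.png')
m=cv2.inRange(cv2.cvtColor(im[180:235,205:275],cv2.COLOR_BGR2HSV),(12,90,40),(30,255,255));ys,xs=np.nonzero(m);print(xs.min()+205,xs.max()+205,ys.min()+180)
r=[onz(c,u+205,207,.1) for u in(xs.min(),xs.max())];print(r)
for p in r:print((p-T)@d)
for v in (200,215):print(onz(c,(xs.min()+xs.max())/2+205,v,.1))
```

```text
tcp (293, 88) (241, 99) (343, 76)
cap pred mid (308, 140) edge (267, 173)
218 264 187
[array([0.40463249, 0.3364806 , 0.1       ]), array([0.41498028, 0.3687331 , 0.1       ])]
-0.026702813450891788
0.007179548504217172
[0.40474281 0.3542889  0.1       ]
[0.4156651  0.35064635 0.1       ]
```

```bash
python3 -m crank '[[0.75,-0.01,-0.025,0,0],[0.75,-0.01,-0.025,-0.1,0],[0.75,-0.01,-0.025,-0.2,0],[0.75,-0.01,-0.025,-0.265,0],[0.75,-0.01,-0.025,-0.265,0]]'
python3 - <<'E'
from h import *
a,ca=grab('scene','s4');b,cb=grab('wrist','w4');s=get_state();print(s['position'],s['ft_force'])
A=cv2.resize(a[190:265,140:240],(533,400),interpolation=cv2.INTER_CUBIC);B=cv2.resize(b[:,:],(267,200))
out=np.zeros((600,533,3),np.uint8);out[:400]=A;out[400:,:267]=B
cv2.imwrite('pics/z4.png',out[:,:,::-1])
E
```

```text
time: 2.6
position: [0.4157, 0.3527, 0.0892]
tool_rot: [-0.487, -3.103, 0.002]
ft_force: [-0.5, -0.3, 0.5]
grip_width: 0.751
grip_force: 0.3
[0.41643343 0.35341671 0.09033295] [-0.02699589  0.0364106   0.29021417]
```

View pics/z4.png

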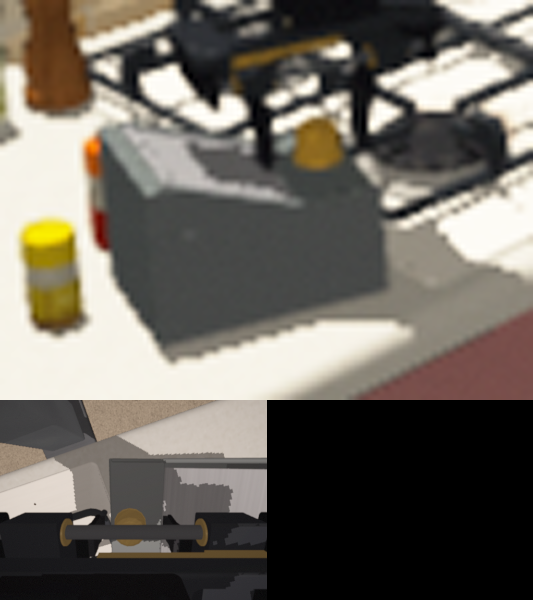

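The capsule stands untouched between the fingers (capsule at (318,140), fingers at columns 265 and 362). Now push the flap by 30 mm and hold.

```bash
python3 -m crank '[[0.75,0.015,0.047,0,0],[0.75,0.031,0.095,0,0],[0.75,0.047,0.143,0,0],[0.75,0.047,0.143,0,0],[0.75,0.047,0.143,0,0]]'
python3 - <<'E'
from h import *
a,ca=grab('scene','s5');b,cb=grab('wrist','w5');s=get_state();print(s['position'],s['ft_force'],s['grip_force'])
A=cv2.resize(a[190:265,140:240],(533,400),interpolation=cv2.INTER_CUBIC);B=cv2.resize(b[:,:],(267,200))
out=np.zeros((600,533,3),np.uint8);out[:400]=A;out[400:,:267]=B
cv2.imwrite('pics/z5.png',out[:,:,::-1])
E
```

```text
time: 3.32
position: [0.4254, 0.382, 0.0896]
tool_rot: [0.486, 3.104, 0.0]
ft_force: [-0.7, 0.1, 0.8]
grip_width: 0.75
grip_force: 0.5
[0.42543797 0.38170792 0.08964786] [-0.1706614   0.45355338  0.83735952] 0.4545234236866236
```

View pics/z5.png

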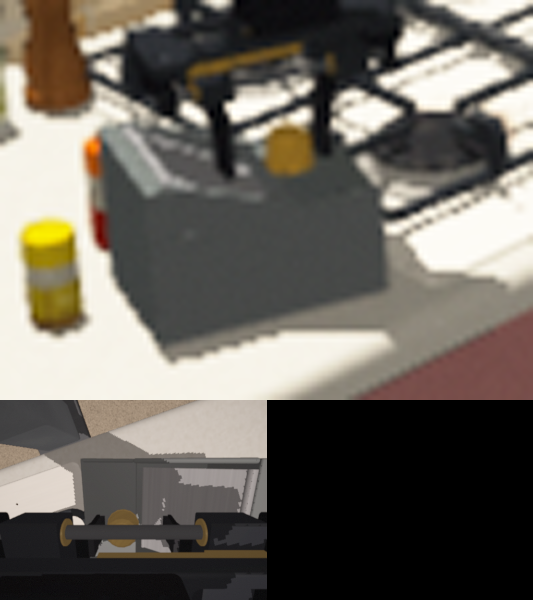

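The capsule is still upright on the ledge at (290,150) and the finger is in the opening. I push 5 mm more and hold to make sure of step 1, then continue to about 82 mm past the edge.

```bash
python3 -m crank '[[0.75,0.008,0.024,0,0],[0.75,0.008,0.024,0,0],[0.75,0.008,0.024,0,0]]'; python3 -m crank '[[0.75,0.016,0.048,0,0],[0.75,0.032,0.095,0,0],[0.75,0.047,0.143,0,0],[0.75,0.052,0.16,0,0],[0.75,0.052,0.16,0,0]]';  python3 - <<'E'
from h import *
a,ca=grab('scene','s6');b,cb=grab('wrist','w6');s=get_state();print(s['position'],s['ft_force'],s['grip_force'])
A=cv2.resize(a[190:265,140:240],(533,400),interpolation=cv2.INTER_CUBIC);B=cv2.resize(b[:,:],(267,200))
out=np.zeros((600,533,3),np.uint8);out[:400]=A;out[400:,:267]=B
cv2.imwrite('pics/z6.png',out[:,:,::-1])
E
```

```text
time: 3.8
position: [0.4271, 0.3867, 0.0896]
tool_rot: [0.486, 3.104, 0.0]
ft_force: [0.9, -1.1, 0.5]
grip_width: 0.748
grip_force: 0.5
time: 4.42
position: [0.4372, 0.4187, 0.0892]
tool_rot: [-0.486, -3.103, 0.001]
ft_force: [-1.3, -3.3, 0.5]
grip_width: 0.75
grip_force: 1.3
[0.43705349 0.41840975 0.08934503] [-1.47011898 -2.65006909  0.33451776] 1.3368110574083403
```

View pics/z6.png

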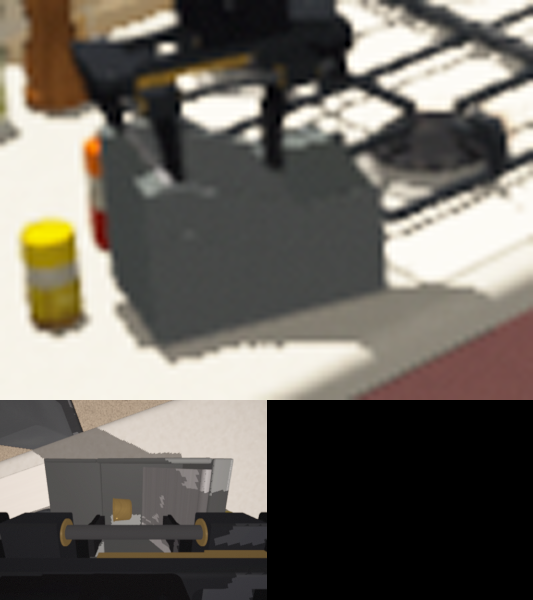

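The capsule is off the ledge. The wrist view shows it lying on its side in the opening at about (234,211), still with the finger holding the flap. I'll let it rest and check its depth from a second wrist position.

```bash
cat > m.py <<'E'
from h import *
def m(im):
    k=cv2.inRange(cv2.cvtColor(im[185:222,190:290],cv2.COLOR_RGB2HSV),(12,90,40),(30,255,255));n,l,s,ce=cv2.connectedComponentsWithStats(k)
    i=1+np.argmax(s[1:,4]);return s[i]+[190,185,0,0,0]
E
python3 - <<'E'
from m import *
b,c=grab('wrist','w7');np.save('w7.npy',c);print(m(b),m(cv2.imread('pics/w6.png')[:,:,::-1]))
E
python3 -m crank '[[0.75,-0.015,-0.045,0,0],[0.75,-0.031,-0.095,0,0],[0.75,-0.031,-0.095,0,0]]'
python3 - <<'E'
from m import *
b,c=grab('wrist','w8');s7=m(cv2.imread('pics/w7.png')[:,:,::-1]);s8=m(b);c7=np.load('w7.npy',allow_pickle=True).item();print(s8)
p=lambda s:(s[0]+s[2]/2,s[1]+5)
x,e=two(c7,p(s7),c,p(s8));print(x,e)
d=x[:2]-[.4178,.389];print('edge frame x,y',d@[.311,.9505],d@[-.9505,.311])
E
```

```text
[ 216  188   37   34 1155] [ 216  188   37   34 1158]
time: 4.95
position: [0.4314, 0.3984, 0.0899]
tool_rot: [0.488, 3.103, 0.0]
ft_force: [-0.4, -2.4, 0.3]
grip_width: 0.751
grip_force: 0.8
[242 187  19  35 615]
[ 0.44474326  0.38930693 -0.09555963] 0.0002899750974499364
edge frame x,y 0.008671093115374118 -0.025514113726482147
```

From the left edges in the two pictures, the capsule is about 0.23 m below the camera, so it's on the bin floor. I retract, then lift clear.

```bash
python3 -m crank '[[0.75,-0.031,-0.095,0,0],[0.75,-0.062,-0.19,0,0],[0.75,-0.062,-0.19,0.2,0],[0.75,-0.062,-0.19,0.5,0],[0.75,-0.062,-0.19,0.7,0]]';python3 -m crank '[[0.75,0.2,0,0,0],[0.75,0.2,0.1,0,0],[0.75,0.2,0.1,0,0],[0.75,0.2,0.1,0,0]]';python3 - <<'E'
from h import *
a,ca=grab('scene','s9');b,cb=grab('wrist','w9');s=get_state();print(s['position'],s['ft_force'],s['time'])
A=cv2.resize(a[190:265,140:240],(440,330),interpolation=cv2.INTER_CUBIC);B=cv2.resize(b[:265],(512,265))
out=np.zeros((595,512,3),np.uint8);out[:330,:440]=A;out[330:]=B
cv2.imwrite('pics/z9.png',out[:,:,::-1])
E
```

```text
time: 5.62
position: [0.4195, 0.3627, 0.2326]
tool_rot: [0.486, 3.102, 0.006]
ft_force: [0.7, 1.0, -0.2]
grip_width: 0.75
grip_force: 0.0
time: 6.12
position: [0.4578, 0.3818, 0.2289]
tool_rot: [-0.484, -3.103, 0.001]
ft_force: [-0.8, -0.8, 1.0]
grip_width: 0.754
grip_force: 0.0
[0.45827384 0.38132649 0.22936163] [ 0.66285137 -0.20677173 -0.3714779 ] 6.225
```

View pics/z9.png

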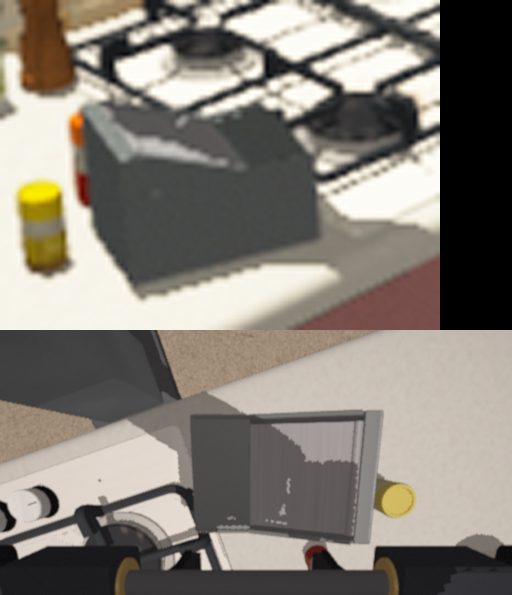

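The flap is shut (edge at column 250), the ledge is empty, the jars stand where they were, and the robot is clear.

```bash
python3 -m crank '[[0.75,0,0,0,0],[0.75,0,0,0,0],[0.75,0,0,0,0]]' && python3 -c "
from bench import close_job;print(close_job())"
```

```text
time: 6.6
position: [0.4588, 0.3815, 0.2297]
tool_rot: [0.487, 3.104, 0.0]
ft_force: [-0.2, -0.2, 0.6]
grip_width: 0.752
grip_force: 0.0
the job is handed in; nothing more can be done
None
```

The capsule was pushed off the ledge into the bin with one finger holding the flap open; the flap is shut, both jars look unmoved, the tin was never approached, and the job was handed in at 6.6 s (no verdict returned).

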